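# Pin the shelf lip and press the label holder home

## Robot

A 6-joint arm with a two-finger parallel gripper is mounted at the origin on a cart in front of the work surface, level with it; the furniture and walls round the work are solid. World frame = base frame: x ahead of the robot, y to its left, z up, the work surface at z = 0. Lengths are in m, angles in rad, forces in N, time in s.
With the tool pointing down it reaches from about 0.225 to 0.875 m from the base axis. Payload 3.4 kg.
Tool frame: the origin (TCP) lies at the very end of the fingers, on their centre line; the grasp point (between the pads) lies 19 mm behind it; z points along the fingers, y is the line along which they close (so a half turn about z gives the same grasp; the last joint's range is limited). The gripper opens to 85 mm and grips with 20 to 120 N. Pads are 22 mm wide; open, the fingers measure 114 mm over their backs; the gripper's body (76 mm by 85 mm) begins 54 mm behind the grasp point. The pads swing forward as they close: fully open they stand 13 mm farther back than shut.
Start: joints at [1.03, 0.276, 1.505, -0, 1.361, -0.121], TCP at [0.234, 0.525, 0.231] pointing down, gripper open.
Joint ranges: [-2.89, 2.89], [-0.75, 2.08], [0.22, 2.7], [-1.18, 4.32], [0.11, 2.71], [-2.7, 2.7]. Speed limits (rad/s): [2.57, 2.57, 3.14, 3.14, 3.14, 3.14].

## Interface

Orientations are given as a unit quaternion [w, x, y, z].
In Python, from rig import get_state, optics, sign_off gives the robot as it stands.
- The arm moves only by the tool send_rows, never from a script. Its argument "increments" is a list of rows, each an object with "gripper": the gripper's target within -1 to 1 (shut at 1, half-way at 0, fully open at -1); "linear": the shift along the world's x, y, z in m, a list of three; "delta_rot": the turn, a rotation vector about the world's x, y, z in rad, a list of three. In form: [{"gripper": gripper, "linear": [dx, dy, dz], "delta_rot": [rx, ry, rz]}, ...]. A call has 1 to 8 rows; each row is the pose to reach, as a shift and turn from the pose commanded when the call began; what a row does not reach only later rows make up. A row lasts 1/10 s, in which the tool goes at most 50 mm and 8.59 degrees, less where a joint would pass 70% of its speed; a pose out of reach is approached as far as the arm can. A call with a gripper value outside its range is refused whole. The fingers move at their own pace and stop on an object; "newtons" is the grip in N (left out, the last holds). Time passes only in rows, so rows that repeat a pose let the fingers close. It gives the time, the measured TCP pose, the force, the opening and the grip force at its end, in the units of the state.
- get_state(): the state, without advancing time (a new reading comes with each control period).
- optics.get_image(name): name is "side" or "top" or "wrist"; returns a dict with "pixels" (400x640x3 uint8, blue, green, red), "K" (3x3 intrinsics, pixels), "rvec" (rotation vector, rad) and "tvec" (3), from world to camera coordinates, as OpenCV has them; the wrist camera has in their place "T_tool_cam" (4x4, takes a point from camera to tool coordinates, whose origin is the TCP and whose axes are the flange's). Camera axes: x right, y down, z forward; pixel columns grow to the right and rows downward; lengths in m; the calibration is good to about 2 mm. A picture is of the moment at which its call begins: read the wrist's pose just before it. There is no depth.
- sign_off(): hands the job in; it is judged then, once.
The state is a dict: "clock": time; "qpos": joint angles; "qd": joint speeds; "effort": joint torques, N m; "position": TCP position; "ee_rot": TCP orientation; "contact_force": force on the tool from outside, world axes, zero at the start; "moment": the same for the moment, N m; "width": finger opening in m; "gripper_force": force on a finger pad.
Only numpy, scipy, OpenCV 4.12 (cv2) and the standard library are available. Lean on these libraries where they do the work, as an engineer would, in place of code of your own. Each camera call takes 0.05 s, during which the arm holds its last target. There are 200 camera calls.

## Task

Push the red-knobbed pin down through the fork and lug at the right end of the low white shelf's front lip until its collar sits on the fork, and let go of it there. Then take the label holder out of the blue caddy and push it down behind the lip, white card facing out from the shelf, until it is fully home on the channel floor, firmly but without forcing it. A spring pushes it back up, so finish while still holding it pressed home; do not disturb the things standing on the shelf.

Things in the scene. Friction and masses are not known exactly. Their poses are not given: they have to be found in the camera images.
- shelf: Low white bench shelf, fixed, 260 mm wide (y), board top 70 mm above the worktop. Origin on the worktop, 50 mm behind the front face of the board's edge; its x points from the front edge to the back, y to its left, z up. On its front edge it carries the label channel: grey apron behind, aluminium lip in front.
- slot (a point): Centre of the label channel's floor, 40 mm above the worktop; axes as the shelf. The channel is 8.5 mm wide (x) and 80 mm long (y) between end blocks. In front the lip: upright to 68 mm, then a 45 degree flare outward to 76 mm above the worktop; behind the apron, its top sloping back at 45 degrees from 61 mm to the board top at 70 mm. The spring bar lies in mid floor.
- seat_bar (a joint): Orange spring bar, 30 mm long, in the middle of the channel floor; value in m: 0 = up, its top 6 mm above the floor; 0.006 = pressed flush with the floor. Pushes up with about 2 N at 0 and 6 N when flush.
- front_lip (a joint): Aluminium lip in front of the channel, hinged on an upright axis at its left end; rad, 0 = closed (lug and fork holes aligned, at the start), grows as the right end swings out from the shelf. Only light friction holds it until the pin is in.
- pin_hole (a point): Centre of the mouth of the upright hole in the top face of the steel fork at the lip's right end, 70 mm above the worktop. The 12.5 mm hole runs straight down through upper fork plate (70 to 64 mm), lug (62 to 50 mm) and lower fork plate (48 to 42 mm).
- pin: Headed pin, 50 g: steel shaft 10 mm thick and 38 mm long with the lowest 7 mm tapered to 5 mm, steel collar 26 mm wide and 4 mm thick, above it a red round knob 20 mm wide and 28 mm tall to grip. Origin on the axis at the underside of the collar, z up. Starts upright in the caddy, collar on the caddy's top.
- label_holder: Label holder, 50 g: upright grey plate 5 mm thick (x), 70 mm wide (y), 58 mm tall with rounded edges, a blank white card on its front (-x) face, and on top an orange grip tab 12 mm thick (x), 40 mm wide (y), 30 mm tall (55 to 85 mm above the foot). Origin at the centre of its lower edge, z up. Starts upright in the caddy's slot, card facing roughly to the robot.
- label_front (a point): Point 30 mm in front of the label holder's mid plane on the card's side (-x), 42 mm above its lower edge.
- caddy: Blue block, fixed, 70 x 150 x 46 mm, origin under its centre; in its top a slot for the label holder (33 mm to its left, +y; 7 x 72 mm, 41 mm deep) and a 12 mm hole for the pin (52 mm to its right, -y).
- analytical_balance: Fixed weighing balance with a glass draught shield, to the left of the work; keep the arm clear of it on the way. About 290 mm deep (x) and 185 mm wide (y), the glass housing 310 mm tall; origin on the worktop under its centre.
- petri_dishes: Taped pile of three petri dishes, 64 mm wide, 46 mm tall, at the back of the shelf board; leave alone. Origin under its centre.
- kitchen_timer: White timer with a red dial, 44 x 62 mm, 52 mm tall, at the back of the shelf board; leave alone. Origin under its centre.
- glass_vial: Glass vial, 27 mm wide, 47 mm tall, at the back of the shelf board; leave alone. Origin under its centre.
Mind the look-alikes: they are no part of the job. Several things have the shape of the pin; the one meant has the colours described above.

How it is judged:
On the way, in this order (a step that is already met when the one before it is completed fails the run):
1. the pin is through fork and lug, collar seated on the fork, and let go (horizontal distance between pin and pin_hole below 0.003 m and z of pin in the frame of pin_hole between -0.003 and 0.0025 m and angle between pin's own z axis and vertical below 0.12 rad and contact force between the fingers and pin below 0.3 N), for 0.2 s.
2. the label holder is home behind the lip, pressed down against the spring (x of label_holder in the frame of slot between -0.004 and 0.004 m and y of label_holder in the frame of slot between -0.008 and 0.008 m and z of label_holder in the frame of slot between -0.003 and 0.002 m and angle between label_holder's own z axis and vertical below 0.15 rad and angle between the x axis of label_holder and the x axis of shelf, either way round below 0.15 rad and x of label_front in the frame of slot below -0.02 m and value of joint seat_bar above 0.004 m and value of joint front_lip below 0.05 rad and contact force between the fingers and label_holder above 2 N), for 0.5 s.
At the end, for the whole second after the job is handed in: Pin upright, collar within 2.5 mm of the fork, 3 mm of the axis, untouched; holder upright and square within 0.15 rad, card out, foot within 2 mm of the channel floor, 4 mm across, 8 mm along; lip under 0.05 rad, spring bar down over 4 mm, fingers on holder over 2 N; things on shelf within 20 mm (all of step 1 and all of step 2 and distance of each of petri_dishes, kitchen_timer, glass_vial from where it was at the start of the episode below 0.02 m); the arm keeps its last pose, push and grip.
It fails at once if the label holder is forced: more than 45 N against the shelf (contact force between label_holder and shelf above 45 N).
It fails at once if the petri dishes is disturbed (moved more than 20 mm or tipped) (distance of petri_dishes from where it was at the start of the episode above 0.02 m or angle between petri_dishes's own z axis and vertical above 0.4 rad).
It fails at once if the kitchen timer is disturbed (moved more than 20 mm or tipped) (distance of kitchen_timer from where it was at the start of the episode above 0.02 m or angle between kitchen_timer's own z axis and vertical above 0.4 rad).
It fails at once if the glass vial is disturbed (moved more than 20 mm or tipped) (distance of glass_vial from where it was at the start of the episode above 0.02 m or angle between glass_vial's own z axis and vertical above 0.4 rad).
It also fails if it takes over 58 s, if anything falls off the work surface, if the arm or the gripper's body presses on something with over 40 N, if the wrist force passes 120 N, or if a joint passes its speed limit or range.

## Working session

There is one attempt and no reset: what is moved stays moved. The work goes in short steps, Python scripts to look and compute and a tool call to move; the robot and the scene stay as the last step left them, time stands still between calls to the robot, and variables do not carry over. Pictures are saved under pics/ and viewed, at most 10 in all, crops included, and the job is handed in when it is done.

Besides the shell and the picture viewer there is one more tool, called after "Call:" in YAML: its name, and indented under it one key for each argument. send_rows: Moves the arm, as the interface text tells. Its arguments: {"type":"object","properties":{"increments":{"type":"array"},"newtons":{"type":"number"}},"required":["increments"]}

```bash
mkdir -p pics; cat > h.py <<'E'
import cv2,numpy as np
from rig import get_state,optics,sign_off
from scipy.spatial.transform import Rotation as R
def cam(n):
    s=get_state(); d=optics.get_image(n); K=np.array(d['K'])
    if n=='wrist':
        w,x,y,z=s['ee_rot']; T=np.eye(4);T[:3,:3]=R.from_quat([x,y,z,w]).as_matrix();T[:3,3]=s['position']
        M=np.linalg.inv(T@np.array(d['T_tool_cam']))
    else:
        M=np.eye(4);M[:3,:3]=cv2.Rodrigues(np.array(d['rvec'],float))[0];M[:3,3]=np.ravel(d['tvec'])
    return d['pixels'],K,M
def at_z(K,M,uv,z):
    c=-M[:3,:3].T@M[:3,3]; r=M[:3,:3].T@np.linalg.inv(K)@np.array([*uv,1.])
    return c+r*(z-c[2])/r[2]
def proj(K,M,p):
    q=K@(M[:3,:3]@np.array(p)+M[:3,3]); return q[:2]/q[2]
def tri(obs):
    A=[];b=[]
    for K,M,uv in obs:
        c=-M[:3,:3].T@M[:3,3]; r=M[:3,:3].T@np.linalg.inv(K)@np.array([*uv,1.]); r/=np.linalg.norm(r)
        P=np.eye(3)-np.outer(r,r);A.append(P);b.append(P@c)
    return np.linalg.solve(sum(A),sum(b))
E
python3 - <<'E'
from h import *
import pickle
o={}
for n in('top','side'):
    o[n]=cam(n); cv2.imwrite(f'pics/{n}0.png',o[n][0]); print(n,o[n][1].round(1).tolist(),(-o[n][2][:3,:3].T@o[n][2][:3,3]).round(3))
pickle.dump(o,open('o.pkl','wb')); print(get_state())
E
```

```text
top [[495.4, 0.0, 314.4], [0.0, 495.4, 200.4], [0.0, 0.0, 1.0]] [0.516 0.04  1.083]
side [[371.9, 0.0, 320.9], [0.0, 371.9, 203.3], [0.0, 0.0, 1.0]] [ 0.756 -0.415  0.766]
{'clock': 0.1, 'qpos': array([ 1.02997950e+00,  2.76551953e-01,  1.50598630e+00, -5.06962287e-06,
        1.36068974e+00, -1.20970669e-01]), 'qd': array([ 9.43409657e-05, -1.58780488e-03, -3.67379040e-03, -7.36826349e-04,
        1.12411609e-04, -1.65498749e-04]), 'effort': array([ 3.38263490e-03, -4.17697763e+01, -2.46406782e+01, -8.48363948e-05,
        5.78070962e-03, -2.36501613e-06]), 'position': array([0.23413691, 0.52467356, 0.23052274]), 'ee_rot': array([-2.63307992e-04,  2.08384078e-01,  9.78046731e-01, -7.74120503e-04]), 'contact_force': array([ 0.43627769, -0.38559447,  0.12206972]), 'moment': array([-0.02687095, -0.03530718, -0.0265466 ]), 'gripper_force': 0.0, 'width': 0.08560352767552061}
```

View pics/top0.png

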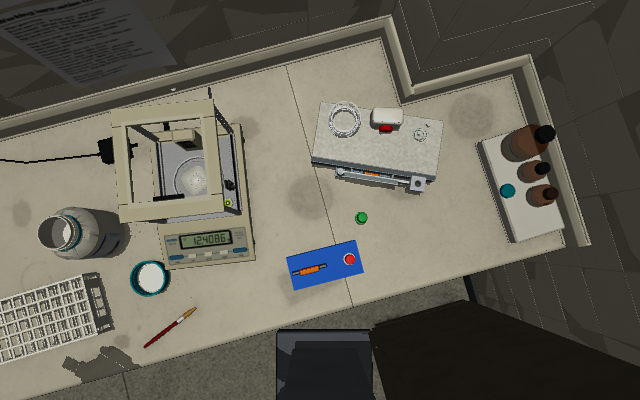

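View pics/side0.png

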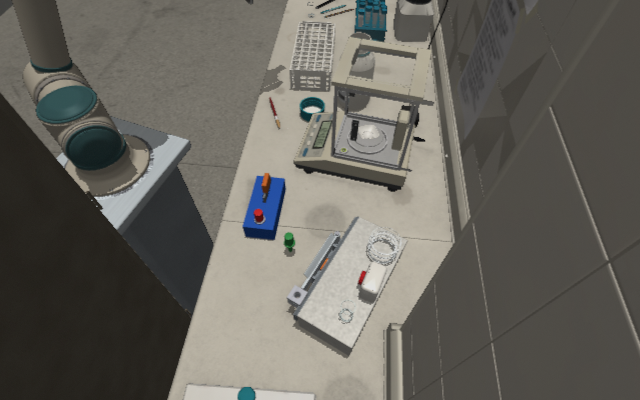

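The top view shows the red-knobbed pin in the caddy at (349,259). Look-alikes are the green pin on the bench at (361,217) and the teal knobs at (507,190) in top and (247,393) in side. The red knob matches the description. Next is one close crop of caddy and shelf to check it.

```bash
python3 - <<'E'
from h import *
import pickle
o=pickle.load(open('o.pkl','rb'))
a=cv2.resize(o['top'][0][90:300,280:460],None,fx=2.8,fy=2.8,interpolation=cv2.INTER_CUBIC)[:588]
b=cv2.resize(o['side'][0][165:315,240:345],None,fx=2.8,fy=2.8,interpolation=cv2.INTER_CUBIC)
c=np.zeros((588,798,3),np.uint8);c[:,:504]=a;c[:420,504:798]=b[:420,:294]
cv2.imwrite('pics/c1.png',c)
K,M=o['top'][1:]
for n,uv,z in[('pin knob top',(349,259),.078),('fork',(417.5,183.5),.07),('green',(361,217),.06)]: print(n,at_z(K,M,uv,z).round(4))
E
```

```text
pin knob top [ 0.4744 -0.035   0.078 ]
fork [ 0.6273 -0.1788  0.07  ]
green [ 0.5597 -0.0624  0.06  ]
```

View pics/c1.png

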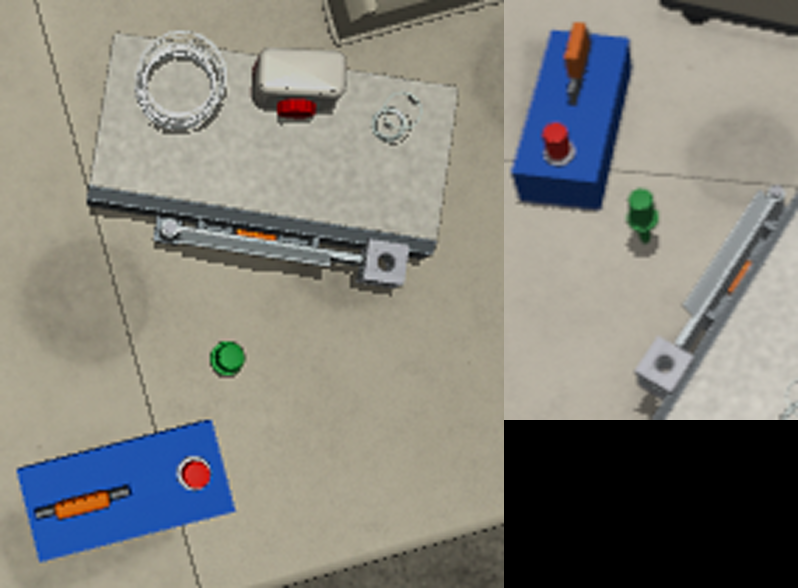

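```bash
python3 - <<'E'
from h import *
import pickle
o=pickle.load(open('o.pkl','rb'))
K,M=o['top'][1:];S=o['side'][1:]
t=lambda c:(280+c[0]/2.8,90+c[1]/2.8); s=lambda c:(240+(c[0]-504)/2.8,165+c[1]/2.8)
P=lambda c,z:at_z(K,M,t(c),z)
print('pin tri',tri([(K,M,t((196,472))),(*S,s((556,128)))]).round(4),P((196,472),.078).round(4))
print('hole tri',tri([(K,M,t((386,262))),(*S,s((664,363)))]).round(4),P((386,262),.07).round(4))
c=np.array([P(x,.046) for x in[(20,468),(210,421),(234,510),(40,560)]]);m=c.mean(0);print('caddy',c.round(3),m.round(4))
d=c[1]-c[0]+c[2]-c[3];print('caddy yaw',np.degrees(np.arctan2(d[0],-d[1])), np.linalg.norm(d)/2)
a,b=P((113,32),.07),P((458,86),.07);a2,b2=P((90,187),.07),P((437,240),.07)
for p,q in((a,b),(a2,b2)):
  d=q-p;print('shelf',p.round(4),q.round(4),np.degrees(np.arctan2(d[0],-d[1])),np.linalg.norm(d))
print('hinge',P((170,229),.07).round(4),'bar',P((256,234),.046).round(4),'tab',P((82,504),.09).round(4))
d=P((35,514),.063)-P((130,490),.063);print('holder',np.linalg.norm(d),np.degrees(np.arctan2(-d[0],d[1])))
E
```

```text
pin tri [ 0.4761 -0.0361  0.087 ] [ 0.4752 -0.037   0.078 ]
hole tri [ 0.6271 -0.1781  0.0751] [ 0.6271 -0.1795  0.07  ]
caddy [[ 0.478  0.091  0.046]
 [ 0.512 -0.05   0.046]
 [ 0.446 -0.067  0.046]
 [ 0.41   0.077  0.046]] [0.4614 0.0126 0.046 ]
caddy yaw 13.575264832479622 0.14701920631877005
shelf [0.8007 0.0196 0.07  ] [ 0.7581 -0.2363  0.07  ] -9.456615957558752 0.2593632356938524
shelf [0.6844 0.0376 0.07  ] [ 0.6431 -0.2175  0.07  ] -9.199343682865043 0.2584551394846406
hinge [ 0.6528 -0.021   0.07  ] bar [ 0.6517 -0.0872  0.046 ] tab [0.4538 0.0452 0.09  ]
holder 0.0714377468352686 13.57719547640622
```

Target chosen: red pin in the caddy, knob at about (0.475, -0.037). Caddy yaw is +13.6° and shelf yaw −9.3°. Moving now, staying short of the balance.

Call:
send_rows:
  increments:
    - {"gripper": -1,"linear": [0.008,-0.045,0],"delta_rot": [0,0,-0.12]}
    - {"gripper": -1,"linear": [0.016,-0.09,0],"delta_rot": [0,0,-0.24]}
    - {"gripper": -1,"linear": [0.024,-0.135,0],"delta_rot": [0,0,-0.36]}
    - {"gripper": -1,"linear": [0.03,-0.18,0],"delta_rot": [0,0,-0.48]}
    - {"gripper": -1,"linear": [0.04,-0.225,0],"delta_rot": [0,0,-0.6]}
    - {"gripper": -1,"linear": [0.05,-0.27,0],"delta_rot": [0,0,-0.72]}
    - {"gripper": -1,"linear": [0.06,-0.315,0],"delta_rot": [0,0,-0.84]}
    - {"gripper": -1,"linear": [0.07,-0.36,0],"delta_rot": [0,0,-0.914]}

```text
clock: 0.9
position: [0.304, 0.1634, 0.2312]
ee_rot: [0.0, 0.62, 0.785, 0.0]
contact_force: [1.0, -0.2, -0.4]
width: 0.0852
gripper_force: 0.0
```

Call:
send_rows:
  increments:
    - {"gripper": -0.3,"linear": [0.015,-0.045,0],"delta_rot": [0,0,0]}
    - {"gripper": -0.3,"linear": [0.04,-0.085,0],"delta_rot": [0,0,0]}
    - {"gripper": -0.3,"linear": [0.07,-0.12,0],"delta_rot": [0,0,0]}
    - {"gripper": -0.3,"linear": [0.1,-0.155,0],"delta_rot": [0,0,0]}
    - {"gripper": -0.3,"linear": [0.13,-0.19,0],"delta_rot": [0,0,0]}
    - {"gripper": -0.3,"linear": [0.15,-0.202,0],"delta_rot": [0,0,0]}
    - {"gripper": -0.3,"linear": [0.15,-0.202,0],"delta_rot": [0,0,0]}

```text
clock: 1.6
position: [0.4568, -0.0392, 0.2307]
ee_rot: [0.0, 0.62, 0.785, 0.0]
contact_force: [-0.7, -0.1, -0.6]
width: 0.0552
gripper_force: 0.0
```

```bash
python3 - <<'E'
from h import *
import pickle
s=get_state();print(s['position'],s['ee_rot'],s['qpos'].round(2),s['width'],s['contact_force'])
w=cam('wrist');pickle.dump(w,open('w1.pkl','wb'))
im=w[0].copy();cv2.imwrite('pics/w1.png',im)
print('pin pred',proj(*w[1:],(.4745,-.0375,.078)),'holder',proj(*w[1:],(.4537,.0448,.09)),'cam',-w[2][:3,:3].T@w[2][:3,3])
E
```

```text
[ 0.45683591 -0.03916022  0.23068019] [3.78622664e-04 6.19795834e-01 7.84763009e-01 4.21393289e-06] [-0.24  0.1   1.74 -0.    1.31 -0.47] 0.055203142404102915 [-0.70901007 -0.11739056 -0.59123708]
pin pred [341.58045761 193.21059731] holder [342.62921571  96.92735447] cam [0.44088485 0.02461955 0.37342783]
```

View pics/w1.png

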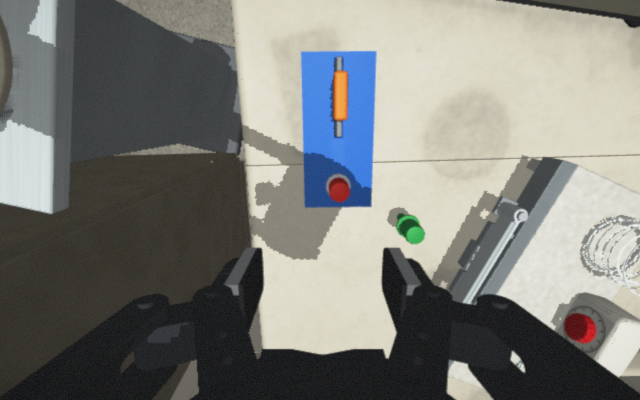

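Wrist view: red pin knob at (340,190), holder tab centre at (341,96), and caddy corners at (302,51), (376,51), (372,207), (305,207). The gripper is square to the caddy. The green pin at (410,230) is the look-alike.

```bash
python3 - <<'E'
from h import *
import pickle
im,K,M=pickle.load(open('w1.pkl','rb'))
h=cv2.cvtColor(im,cv2.COLOR_BGR2HSV)
def blob(m,box):
    x0,y0,x1,y1=box;q=np.zeros_like(m);q[y0:y1,x0:x1]=m[y0:y1,x0:x1]
    ys,xs=np.nonzero(q);return cv2.minAreaRect(np.c_[xs,ys].astype(np.float32))
red=((h[...,0]<6)|(h[...,0]>172))&(h[...,1]>150)
b=blob(red,(315,165,370,215));print('red',b,'centre at .064',at_z(K,M,b[0],.064).round(4))
og=(h[...,0]>6)&(h[...,0]<22)&(h[...,1]>150)
b=blob(og,(315,40,370,160));print('or',b,at_z(K,M,b[0],.083).round(4))
bl=(h[...,0]>100)&(h[...,0]<125)&(h[...,1]>120)
b=blob(bl,(270,30,400,225));print('blue',b)
c=np.array([at_z(K,M,u,.046) for u in[(302,51),(376,51),(372,207),(305,207)]]);print(c.round(4),c.mean(0).round(4))
d=c[1]-c[0]+c[2]-c[3];print('x axis yaw',np.degrees(np.arctan2(d[1],d[0])));d=c[0]-c[3]+c[1]-c[2];print('y axis yaw',np.degrees(np.arctan2(-d[0],d[1])))
y=np.radians(13.6);m=c.mean(0)[:2];print('pin',m-.052*np.array([-np.sin(y),np.cos(y)]),'hold',m+.033*np.array([-np.sin(y),np.cos(y)]))
for z in(.078,):print(at_z(K,M,(340,189.5),z))
E
```

```text
red ((339.5, 189.5), (19.0, 23.0), 0.0) centre at .064 [ 0.4732 -0.0373  0.064 ]
or ((339.5, 95.5), (49.0, 13.0), 90.0) [0.4511 0.0458 0.083 ]
blue ((338.0, 129.0), (154.0, 74.0), 90.0)
[[ 0.409   0.0784  0.046 ]
 [ 0.4758  0.0943  0.046 ]
 [ 0.5129 -0.0512  0.046 ]
 [ 0.4444 -0.0675  0.046 ]] [0.4605 0.0135 0.046 ]
x axis yaw 13.392173951595822
y axis yaw 13.978690154815071
pin [ 0.47275741 -0.03706386] hold [0.45277033 0.04555283]
[ 0.47218642 -0.03439806  0.078     ]
```

Call:
send_rows:
  increments:
    - {"gripper": -0.3,"linear": [0.01,0.001,-0.04],"delta_rot": [0,0,0]}
    - {"gripper": -0.3,"linear": [0.017,0.001,-0.08],"delta_rot": [0,0,0]}
    - {"gripper": -0.3,"linear": [0.017,0.001,-0.11],"delta_rot": [0,0,0]}
    - {"gripper": -0.3,"linear": [0.017,0.001,-0.115],"delta_rot": [0,0,0]}
    - {"gripper": -0.3,"linear": [0.017,0.001,-0.115],"delta_rot": [0,0,0]}
    - {"gripper": -0.3,"linear": [0.017,0.001,-0.115],"delta_rot": [0,0,0]}

```text
clock: 2.25
position: [0.4721, -0.0356, 0.1179]
ee_rot: [0.001, 0.618, 0.786, 0.001]
contact_force: [1.0, 0.4, 0.3]
width: 0.0552
gripper_force: 0.0
```

```bash
python3 - <<'E'
from h import *
im,K,M=cam('wrist');s=get_state();print(s['position'],s['width'],proj(K,M,(.473,-.037,.078)))
cv2.imwrite('pics/w2.png',im)
E
```

```text
[ 0.47240557 -0.03580137  0.11813435] 0.055305759331720494 [324.13991358 234.05974541]
```

View pics/w2.png

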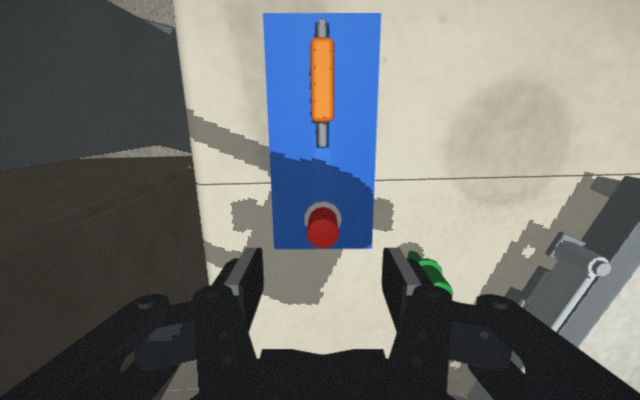

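Wrist view: knob top at (323,234), matching the prediction (324,234). It is centred between the fingers, so I descend and grip.

Call:
send_rows:
  increments:
    - {"gripper": -0.3,"linear": [0.001,-0.001,-0.035],"delta_rot": [0,0,0]}
    - {"gripper": -0.3,"linear": [0.001,-0.001,-0.062],"delta_rot": [0,0,0]}
    - {"gripper": -0.3,"linear": [0.001,-0.001,-0.062],"delta_rot": [0,0,0]}
    - {"gripper": 0.5,"linear": [0.001,-0.001,-0.062],"delta_rot": [0,0,0]}
    - {"gripper": 1,"linear": [0.001,-0.001,-0.062],"delta_rot": [0,0,0]}
    - {"gripper": 1,"linear": [0.001,-0.001,-0.062],"delta_rot": [0,0,0]}
    - {"gripper": 1,"linear": [0.001,-0.001,-0.062],"delta_rot": [0,0,0]}
    - {"gripper": 1,"linear": [0.001,-0.001,-0.062],"delta_rot": [0,0,0]}
  newtons: 50

```text
clock: 3.1
position: [0.4739, -0.0372, 0.0563]
ee_rot: [0.002, 0.619, 0.786, 0.001]
contact_force: [0.2, -0.9, 5.9]
width: 0.0178
gripper_force: 48.6
```

Call:
send_rows:
  increments:
    - {"gripper": 1,"linear": [0,0,0.03],"delta_rot": [0,0,0]}
    - {"gripper": 1,"linear": [0,0,0.06],"delta_rot": [0,0,0]}
    - {"gripper": 1,"linear": [0,0,0.1],"delta_rot": [0,0,0]}
    - {"gripper": 1,"linear": [0.02,-0.03,0.13],"delta_rot": [0,0,-0.1]}
    - {"gripper": 1,"linear": [0.045,-0.07,0.13],"delta_rot": [0,0,-0.2]}
    - {"gripper": 1,"linear": [0.075,-0.11,0.13],"delta_rot": [0,0,-0.3]}
    - {"gripper": 1,"linear": [0.105,-0.15,0.13],"delta_rot": [0,0,-0.4]}
    - {"gripper": 1,"linear": [0.13,-0.185,0.13],"delta_rot": [0,0,-0.4]}

```text
clock: 3.9
position: [0.6039, -0.2242, 0.1855]
ee_rot: [0.001, 0.763, 0.646, 0.001]
contact_force: [0.3, -0.1, -0.5]
width: 0.0182
gripper_force: 49.7
```

Call:
send_rows:
  increments:
    - {"gripper": 1,"linear": [0.02,-0.015,0],"delta_rot": [0,0,0]}
    - {"gripper": 1,"linear": [0.02,-0.015,0],"delta_rot": [0,0,0]}
    - {"gripper": 1,"linear": [0.02,-0.015,0],"delta_rot": [0,0,0]}

```text
clock: 4.2
position: [0.6221, -0.2369, 0.1844]
ee_rot: [-0.0, 0.762, 0.647, -0.0]
contact_force: [-0.3, 0.8, -0.9]
width: 0.0181
gripper_force: 49.7
```

```bash
python3 - <<'E'
from h import *
import pickle
s=get_state();print(s['position'],s['ee_rot'],s['width'])
w=cam('wrist');pickle.dump(w,open('w3.pkl','wb'));im,K,M=w
cv2.imwrite('pics/w3.png',cv2.resize(im,(800,500),interpolation=cv2.INTER_CUBIC));print(proj(K,M,(.627,-.179,.07)))
E
```

```text
[ 0.62213763 -0.23692755  0.18436676] [-3.99084758e-04  7.62490752e-01  6.46998991e-01 -7.94168159e-06] 0.01811264938291721
[316.58289539 128.09629798]
```

View pics/w3.png

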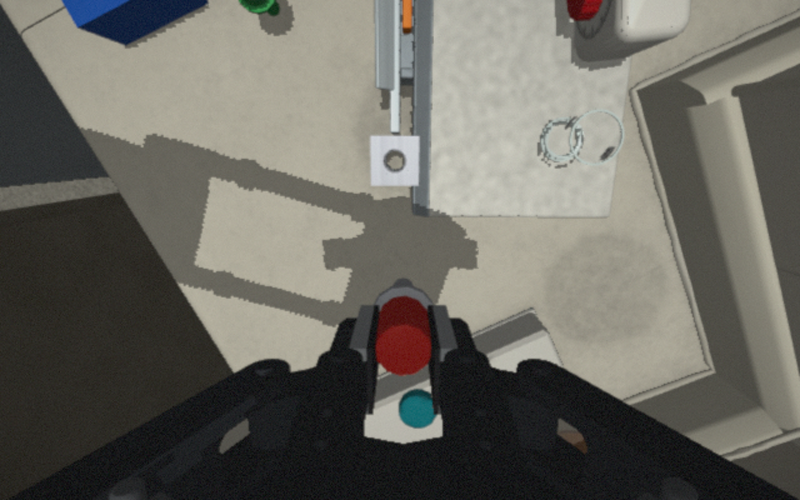

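Wrist view: fork hole at (316,128), exactly as predicted from (0.627, −0.179). The pin is upright between the pads, knob top at about (323,278). Next I measure its offset in the hand.

```bash
python3 - <<'E'
from h import *
import pickle
im,K,M=pickle.load(open('w3.pkl','rb'))
# hole: dark blob in the light fork top
g=cv2.cvtColor(im,cv2.COLOR_BGR2GRAY);sub=g[112:146,299:334]
m=((sub<120)).astype(np.uint8);n,l,st,ce=cv2.connectedComponentsWithStats(m)
for i in range(1,n):
    if st[i,4]>30:print('dark',st[i],ce[i]+[299,112],at_z(K,M,ce[i]+[299,112],.07).round(4))
h=cv2.cvtColor(im,cv2.COLOR_BGR2HSV);red=((h[...,0]<6)|(h[...,0]>172))&(h[...,1]>140)
red[:220]=0;red[320:]=0;red[:,:290]=0;red[:,360:]=0
ys,xs=np.nonzero(red);print('red box',xs.min(),xs.max(),ys.min(),ys.max())
p=np.array(get_state()['position']);yaw=np.radians(-9.4);ty=np.array([np.cos(yaw),np.sin(yaw),0]);tx=np.array([-np.sin(yaw),np.cos(yaw),0])
a=np.linspace(0,2*np.pi,60)
for dx in(-.004,-.002,0,.002,.004):   # along shelf y
  q=p+tx*dx; f=lambda r,z:np.array([proj(K,M,q+r*(np.cos(t)*ty+np.sin(t)*tx)+[0,0,z]) for t in a])
  for zo in(-.0105,-.0075):
    k=np.r_[f(.01,zo+.004),f(.01,zo+.032)];c=f(.013,zo+.004)
    print(dx,zo,'knob',k.min(0).round(1),k.max(0).round(1),'collar top row',c[:,1].min().round(1))
E
```

```text
dark [  8   8  17  17 123] [314.38211382 127.14634146] [ 0.6254 -0.178   0.07  ]
red box 299 345 237 299
-0.004 -0.0105 knob [297.4 241.8] [345.3 310. ] collar top row 236.1
-0.004 -0.0075 knob [296.8 244.1] [345.8 314.2] collar top row 238.3
-0.002 -0.0105 knob [297.3 238. ] [345.4 305.9] collar top row 232.2
-0.002 -0.0075 knob [296.7 240.2] [345.9 309.9] collar top row 234.4
0 -0.0105 knob [297.2 234.2] [345.5 301.7] collar top row 228.4
0 -0.0075 knob [296.6 236.3] [346.  305.7] collar top row 230.4
0.002 -0.0105 knob [297.1 230.3] [345.6 297.5] collar top row 224.5
0.002 -0.0075 knob [296.5 232.4] [346.1 301.4] collar top row 226.4
0.004 -0.0105 knob [297.  226.4] [345.6 293.2] collar top row 220.5
0.004 -0.0075 knob [296.4 228.4] [346.2 297.1] collar top row 222.5
```

Call:
send_rows:
  increments:
    - {"gripper": 1,"linear": [0.002,0.025,-0.01],"delta_rot": [0,0,0]}
    - {"gripper": 1,"linear": [0.004,0.05,-0.03],"delta_rot": [0,0,0]}
    - {"gripper": 1,"linear": [0.004,0.057,-0.05],"delta_rot": [0,0,0]}
    - {"gripper": 1,"linear": [0.004,0.057,-0.05],"delta_rot": [0,0,0]}
    - {"gripper": 1,"linear": [0.004,0.057,-0.05],"delta_rot": [0,0,0]}
    - {"gripper": 1,"linear": [0.004,0.057,-0.05],"delta_rot": [0,0,0]}

```text
clock: 4.85
position: [0.6269, -0.1805, 0.136]
ee_rot: [0.001, 0.762, 0.647, 0.0]
contact_force: [-0.2, -0.0, -0.3]
width: 0.0184
gripper_force: 49.7
```

```bash
python3 - <<'E'
from h import *
s=get_state();p=s['position'];print(p,s['ee_rot'])
a=[];
for n in('side','wrist'):
    im,K,M=cam(n);u,v=proj(K,M,(.6265,-.179,.07)).astype(int);print(n,u,v,'tip pred',proj(K,M,p+np.array([.0002,.001,-.0485])), 'crop',u-50,v-60)
    f=4; q=im[max(v-60,0):v+60,u-50:u+50];q=cv2.resize(q,None,fx=f,fy=f,interpolation=cv2.INTER_CUBIC);a.append(q[:480])
cv2.imwrite('pics/sw.png',np.hstack(a))
E
```

```text
[ 0.62692306 -0.18047016  0.13600681] [1.33340581e-03 7.62322882e-01 6.47195330e-01 4.99547318e-04]
side 296 295 tip pred [296.2660829  292.90924517] crop 246 235
wrist 320 216 tip pred [322.06971465 224.8408111 ] crop 270 156
```

View pics/sw.png

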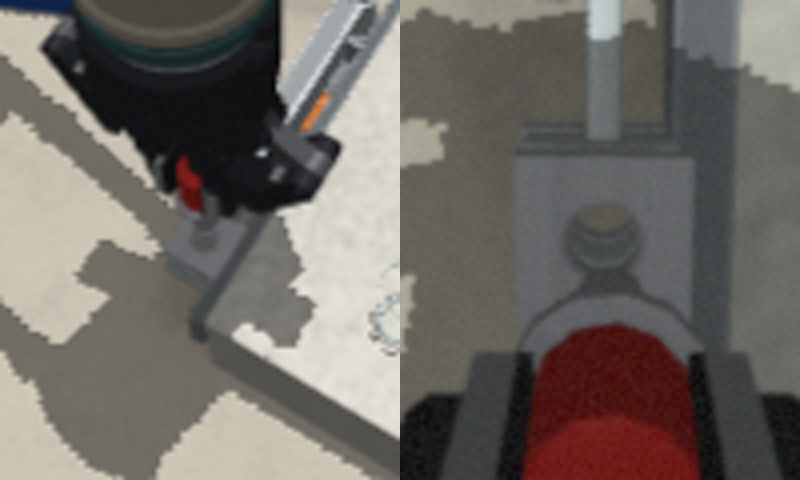

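The wrist view shows the hole at px (321,215) and the pin tip at about (323,226). The tip needs about −1 mm in x and +2 mm in y. I shift and start the insertion.

Call:
send_rows:
  increments:
    - {"gripper": 1,"linear": [-0.001,0.002,-0.005],"delta_rot": [0,0,0]}
    - {"gripper": 1,"linear": [-0.001,0.002,-0.012],"delta_rot": [0,0,0]}
    - {"gripper": 1,"linear": [-0.001,0.002,-0.02],"delta_rot": [0,0,0]}
    - {"gripper": 1,"linear": [-0.001,0.002,-0.026],"delta_rot": [0,0,0]}
    - {"gripper": 1,"linear": [-0.001,0.002,-0.03],"delta_rot": [0,0,0]}
    - {"gripper": 1,"linear": [-0.001,0.002,-0.03],"delta_rot": [0,0,0]}

```text
clock: 5.55
position: [0.6254, -0.1783, 0.1034]
ee_rot: [-0.0, 0.762, 0.647, -0.0]
contact_force: [0.7, -1.2, -1.7]
width: 0.018
gripper_force: 49.7
```

Entered without resistance. I continue down to the seat.

Call:
send_rows:
  increments:
    - {"gripper": 1,"linear": [0,0,-0.007],"delta_rot": [0,0,0]}
    - {"gripper": 1,"linear": [0,0,-0.014],"delta_rot": [0,0,0]}
    - {"gripper": 1,"linear": [0,0,-0.019],"delta_rot": [0,0,0]}
    - {"gripper": 1,"linear": [0,0,-0.022],"delta_rot": [0,0,0]}
    - {"gripper": 1,"linear": [0,0,-0.024],"delta_rot": [0,0,0]}
    - {"gripper": 1,"linear": [0,0,-0.025],"delta_rot": [0,0,0]}

```text
clock: 6.15
position: [0.6256, -0.1783, 0.0803]
ee_rot: [0.001, 0.762, 0.647, -0.0]
contact_force: [-2.1, -1.7, 9.5]
width: 0.0179
gripper_force: 50.6
```

Call:
send_rows:
  increments:
    - {"gripper": 1,"linear": [0,0,-0.001],"delta_rot": [0,0,0]}
    - {"gripper": 0.2,"linear": [0,0,0],"delta_rot": [0,0,0]}
    - {"gripper": -0.3,"linear": [0,0,0.0],"delta_rot": [0,0,0]}
    - {"gripper": -0.3,"linear": [0,0,0.001],"delta_rot": [0,0,0]}
    - {"gripper": -0.3,"linear": [0,0,0.02],"delta_rot": [0,0,0]}
    - {"gripper": -0.3,"linear": [0,0,0.06],"delta_rot": [0,0,0]}
    - {"gripper": -0.3,"linear": [0,-0.03,0.1],"delta_rot": [0,0,0]}
    - {"gripper": -0.3,"linear": [0,-0.06,0.11],"delta_rot": [0,0,0]}

```text
clock: 6.95
position: [0.6277, -0.2384, 0.1946]
ee_rot: [0.004, 0.762, 0.648, 0.002]
contact_force: [1.1, -0.4, 0.7]
width: 0.0557
gripper_force: 0.0
```

```bash
python3 - <<'E'
from h import *
import pickle
s=get_state();print(s['position'],s['ee_rot'],s['width'],s['contact_force'])
w=cam('wrist');pickle.dump(w,open('w4.pkl','wb'));im,K,M=w
f=2.5;cv2.imwrite('pics/w4.png',cv2.resize(im[0:220,200:480],None,fx=f,fy=f,interpolation=cv2.INTER_CUBIC))
print(proj(K,M,(.6265,-.179,.07)))
a=np.linspace(0,6.3,50)
for z,r in((.074,.013),(.102,.01)):
  c=np.array([proj(K,M,(.6265+r*np.cos(t),-.179+r*np.sin(t),z)) for t in a]);print(z,c.min(0),c.max(0))
E
```

```text
[ 0.62768955 -0.2384381   0.19457079] [0.00368184 0.76162607 0.64800372 0.00183113] 0.05569397648996439 [ 1.08680481 -0.36391272  0.69094196]
[307.90571667 126.64540798]
0.074 [291.2652502  109.62433511] [324.15868391 143.47203839]
0.102 [292.1771114  113.19601158] [320.4657743  142.27914272]
```

View pics/w4.png

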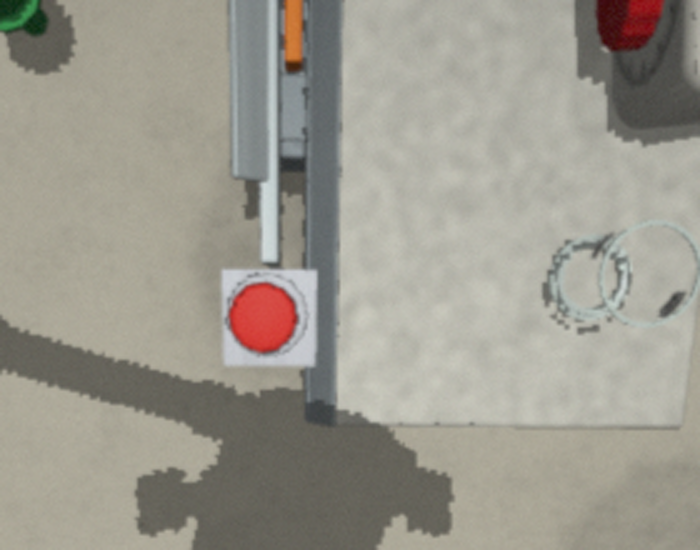

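Pin seated and centred on the fork, collar at px (308,125). The orange spring bar's right end is at (318,28). Next I shift along the shelf so I can segment the whole bar.

Call:
send_rows:
  increments:
    - {"gripper": -0.3,"linear": [0.006,0.035,0.0],"delta_rot": [0,0,0]}
    - {"gripper": -0.3,"linear": [0.013,0.075,0.0],"delta_rot": [0,0,0]}
    - {"gripper": -0.3,"linear": [0.013,0.085,0],"delta_rot": [0,0,0]}
    - {"gripper": -0.3,"linear": [0.013,0.085,0],"delta_rot": [0,0,0]}
    - {"gripper": -0.3,"linear": [0.013,0.085,0],"delta_rot": [0,0,0]}

```text
clock: 7.5
position: [0.6381, -0.1533, 0.189]
ee_rot: [0.0, 0.762, 0.647, -0.001]
contact_force: [0.1, 0.2, -0.9]
width: 0.0554
gripper_force: 0.0
```

```bash
python3 - <<'E'
from h import *
import pickle
s=get_state();print(s['position'],s['ee_rot'])
w=cam('wrist');pickle.dump(w,open('w5.pkl','wb'));im,K,M=w
h=cv2.cvtColor(im,cv2.COLOR_BGR2HSV);og=((h[...,0]>6)&(h[...,0]<22)&(h[...,1]>130)).astype(np.uint8)
n,l,st,ce=cv2.connectedComponentsWithStats(og)
for i in range(1,n):
    if st[i,4]>40:
        ys,xs=np.nonzero(l==i);b=cv2.minAreaRect(np.c_[xs,ys].astype(np.float32));p=at_z(K,M,b[0],.046)
        print(st[i],b,p.round(4));q=cv2.boxPoints(b);print([at_z(K,M,x,.046)[:2].round(4).tolist() for x in q])
yaw=np.radians(-9.3);print('pred slot',proj(K,M,(.6517,-.0872,.046)))
f=2.5;cv2.imwrite('pics/w5.png',cv2.resize(im[20:240,200:480],None,fx=f,fy=f,interpolation=cv2.INTER_CUBIC))
E
```

```text
[ 0.63814062 -0.15328556  0.18895635] [ 7.17596421e-05  7.62155166e-01  6.47394172e-01 -5.32966740e-04]
[319  97   8  37 226] ((322.5, 115.0), (36.0, 7.0), 90.0) [ 0.6491 -0.0864  0.046 ]
[[0.6485, -0.0716], [0.6543, -0.0726], [0.6496, -0.1017], [0.6437, -0.1007]]
pred slot [325.71925011 115.40963987]
```

View pics/w5.png

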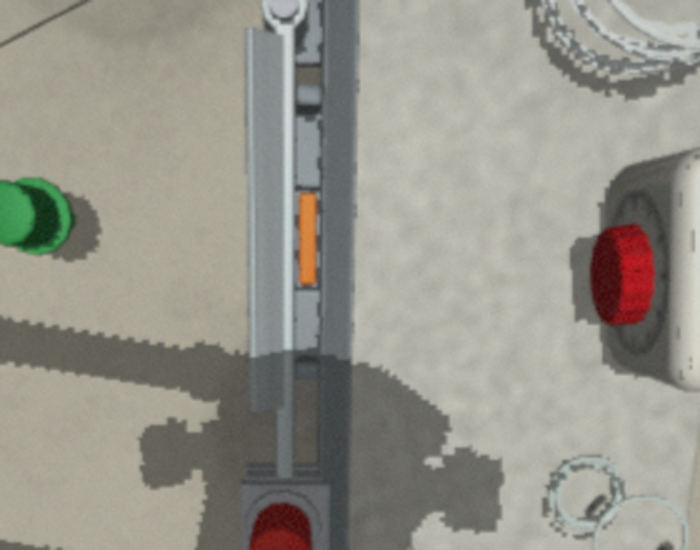

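The spring bar is centred at px (322.5,115), giving a slot centre of (0.6494, −0.0864) with yaw −9.3°. The channel is clear and the lip closed. Next, the label holder.

Call:
send_rows:
  increments:
    - {"gripper": -0.3,"linear": [-0.03,0.03,0.0],"delta_rot": [0,0,0.1]}
    - {"gripper": -0.3,"linear": [-0.06,0.06,0.0],"delta_rot": [0,0,0.2]}
    - {"gripper": -0.3,"linear": [-0.09,0.095,0],"delta_rot": [0,0,0.3]}
    - {"gripper": -0.3,"linear": [-0.12,0.13,0],"delta_rot": [0,0,0.4]}
    - {"gripper": -0.3,"linear": [-0.15,0.165,0],"delta_rot": [0,0,0.4]}
    - {"gripper": -0.3,"linear": [-0.186,0.199,-0.02],"delta_rot": [0,0,0.4]}
    - {"gripper": -0.3,"linear": [-0.186,0.199,-0.06],"delta_rot": [0,0,0.4]}
    - {"gripper": -0.3,"linear": [-0.186,0.199,-0.06],"delta_rot": [0,0,0.4]}

```text
clock: 8.35
position: [0.4476, 0.0462, 0.1261]
ee_rot: [-0.004, 0.618, 0.786, -0.003]
contact_force: [-0.1, -0.3, -0.8]
width: 0.0557
gripper_force: 0.0
```

Call:
send_rows:
  increments:
    - {"gripper": -0.3,"linear": [0,0,0],"delta_rot": [0,0,0]}
    - {"gripper": -0.3,"linear": [0,0,0],"delta_rot": [0,0,0]}

```text
clock: 8.55
position: [0.4549, 0.045, 0.1309]
ee_rot: [0.002, 0.619, 0.785, 0.001]
contact_force: [0.2, -0.1, 0.0]
width: 0.0557
gripper_force: 0.0
```

```bash
python3 - <<'E'
from h import *
s=get_state();print(s['position'],s['ee_rot'])
im,K,M=cam('wrist')
h=cv2.cvtColor(im,cv2.COLOR_BGR2HSV);og=((h[...,0]>6)&(h[...,0]<22)&(h[...,1]>130)).astype(np.uint8)
n,l,st,ce=cv2.connectedComponentsWithStats(og)
for i in range(1,n):
    if st[i,4]>100: print(st[i],ce[i])
for q in((.452,.0455),(.4511,.0458)):
  c=np.array([proj(K,M,np.array([*q,z])+R.from_euler('z',13.6,degrees=True).apply([a,b,0])) for z in(.06,.09) for a in(-.006,.006) for b in(-.02,.02)]);print(q,c.min(0).round(1),c.max(0).round(1))
E
```

```text
[0.45491978 0.04498956 0.13085181] [0.00158912 0.61914371 0.78527555 0.00092191]
[ 309  188   19   70 1259] [318.09610802 222.70135028]
(0.452, 0.0455) [308.1 186.2] [328.7 259.9]
(0.4511, 0.0458) [306.7 185.5] [327.3 259.1]
```

Call:
send_rows:
  increments:
    - {"gripper": -0.3,"linear": [-0.002,0,-0.02],"delta_rot": [0,0,0]}
    - {"gripper": -0.3,"linear": [-0.002,0,-0.045],"delta_rot": [0,0,0]}
    - {"gripper": -0.3,"linear": [-0.002,0,-0.065],"delta_rot": [0,0,0]}
    - {"gripper": -0.3,"linear": [-0.002,0,-0.07],"delta_rot": [0,0,0]}
    - {"gripper": -0.3,"linear": [-0.002,0,-0.07],"delta_rot": [0,0,0]}
    - {"gripper": -0.3,"linear": [-0.002,0,-0.07],"delta_rot": [0,0,0]}

```text
clock: 9.2
position: [0.4518, 0.0458, 0.0604]
ee_rot: [0.001, 0.619, 0.786, 0.001]
contact_force: [0.8, -0.4, -0.0]
width: 0.0554
gripper_force: 0.0
```

Call:
send_rows:
  increments:
    - {"gripper": 0.4,"linear": [0,0,-0.001],"delta_rot": [0,0,0]}
    - {"gripper": 1,"linear": [0,0,-0.001],"delta_rot": [0,0,0]}
    - {"gripper": 1,"linear": [0,0,-0.001],"delta_rot": [0,0,0]}
    - {"gripper": 1,"linear": [0,0,-0.001],"delta_rot": [0,0,0]}
    - {"gripper": 1,"linear": [0,0,-0.001],"delta_rot": [0,0,0]}
    - {"gripper": 1,"linear": [0,0,-0.001],"delta_rot": [0,0,0]}
  newtons: 70

```text
clock: 9.8
position: [0.4513, 0.0461, 0.059]
ee_rot: [0.001, 0.619, 0.786, 0.001]
contact_force: [0.8, 0.3, 5.5]
width: 0.0109
gripper_force: 68.7
```

Call:
send_rows:
  increments:
    - {"gripper": 1,"linear": [0,0,0.025],"delta_rot": [0,0,0]}
    - {"gripper": 1,"linear": [0,0,0.06],"delta_rot": [0,0,0]}
    - {"gripper": 1,"linear": [0,0,0.1],"delta_rot": [0,0,0]}
    - {"gripper": 1,"linear": [0.03,-0.02,0.12],"delta_rot": [0,0,-0.1]}
    - {"gripper": 1,"linear": [0.065,-0.045,0.12],"delta_rot": [0,0,-0.2]}
    - {"gripper": 1,"linear": [0.1,-0.07,0.12],"delta_rot": [0,0,-0.3]}
    - {"gripper": 1,"linear": [0.13,-0.09,0.12],"delta_rot": [0,0,-0.4]}
    - {"gripper": 1,"linear": [0.16,-0.11,0.12],"delta_rot": [0,0,-0.4]}

```text
clock: 10.6
position: [0.6108, -0.0648, 0.1775]
ee_rot: [-0.001, 0.763, 0.646, -0.001]
contact_force: [0.1, 0.0, 0.0]
width: 0.0106
gripper_force: 71.3
```

Call:
send_rows:
  increments:
    - {"gripper": 1,"linear": [0.02,-0.01,-0.01],"delta_rot": [0,0,0]}
    - {"gripper": 1,"linear": [0.038,-0.023,-0.02],"delta_rot": [0,0,0]}
    - {"gripper": 1,"linear": [0.038,-0.023,-0.025],"delta_rot": [0,0,0]}
    - {"gripper": 1,"linear": [0.038,-0.023,-0.025],"delta_rot": [0,0,0]}
    - {"gripper": 1,"linear": [0.038,-0.023,-0.025],"delta_rot": [0,0,0]}
    - {"gripper": 1,"linear": [0.038,-0.023,-0.025],"delta_rot": [0,0,0]}

```text
clock: 11.2
position: [0.6477, -0.0862, 0.154]
ee_rot: [0.0, 0.762, 0.647, 0.0]
contact_force: [-0.2, 0.3, -0.3]
width: 0.0112
gripper_force: 71.3
```

```bash
python3 - <<'E'
from h import *
import pickle
s=get_state();p=s['position'];print(p,s['ee_rot'],s['width'],s['contact_force'])
im,K,M=w=cam('wrist');pickle.dump(w,open('w6.pkl','wb'))
h=cv2.cvtColor(im,cv2.COLOR_BGR2HSV);og=((h[...,0]>6)&(h[...,0]<22)&(h[...,1]>130)).astype(np.uint8)
n,l,st,ce=cv2.connectedComponentsWithStats(og)
for i in range(1,n):
    if st[i,4]>60: print(st[i],ce[i])
rr=R.from_euler('z',-9.3,degrees=True)
c=np.array([proj(K,M,p+rr.apply([a,b,z])) for z in(.002,.032) for a in(-.006,.006) for b in(-.02,.02)]);print('tab pred',c.min(0).round(1),c.max(0).round(1))
cv2.imwrite('pics/w6.png',im)
E
```

```text
[ 0.6477057  -0.08617554  0.15395328] [1.01511442e-05 7.62127227e-01 6.47427278e-01 9.75471893e-05] 0.011229078616187724 [-0.20417224  0.32502521 -0.32996212]
[ 306  225   33  113 3187] [322.19799184 280.84436774]
tab pred [306.5 221.1] [339.1 339.4]
```

Call:
send_rows:
  increments:
    - {"gripper": 1,"linear": [0.0015,0,-0.01],"delta_rot": [0,0,0]}
    - {"gripper": 1,"linear": [0.0015,0,-0.02],"delta_rot": [0,0,0]}
    - {"gripper": 1,"linear": [0.0015,0,-0.027],"delta_rot": [0,0,0]}
    - {"gripper": 1,"linear": [0.0015,0,-0.034],"delta_rot": [0,0,0]}
    - {"gripper": 1,"linear": [0.0015,0,-0.04],"delta_rot": [0,0,0]}
    - {"gripper": 1,"linear": [0.0015,0,-0.044],"delta_rot": [0,0,0]}
    - {"gripper": 1,"linear": [0.0015,0,-0.044],"delta_rot": [0,0,0]}

```text
clock: 11.95
position: [0.6495, -0.0869, 0.1085]
ee_rot: [-0.001, 0.762, 0.647, -0.0]
contact_force: [-0.4, -0.1, -0.8]
width: 0.0109
gripper_force: 71.3
```

Call:
send_rows:
  increments:
    - {"gripper": 1,"linear": [0,0,-0.004],"delta_rot": [0,0,0]}
    - {"gripper": 1,"linear": [0,0,-0.007],"delta_rot": [0,0,0]}
    - {"gripper": 1,"linear": [0,0,-0.01],"delta_rot": [0,0,0]}
    - {"gripper": 1,"linear": [0,0,-0.012],"delta_rot": [0,0,0]}
    - {"gripper": 1,"linear": [0,0,-0.012],"delta_rot": [0,0,0]}

```text
clock: 12.45
position: [0.6501, -0.087, 0.0977]
ee_rot: [0.0, 0.762, 0.647, 0.0]
contact_force: [-0.6, 0.2, 3.2]
width: 0.0113
gripper_force: 71.8
```

Spring contact at 3.2 N. I press the rest in small steps.

Call:
send_rows:
  increments:
    - {"gripper": 1,"linear": [0,0,-0.001],"delta_rot": [0,0,0]}
    - {"gripper": 1,"linear": [0,0,-0.002],"delta_rot": [0,0,0]}
    - {"gripper": 1,"linear": [0,0,-0.003],"delta_rot": [0,0,0]}
    - {"gripper": 1,"linear": [0,0,-0.0035],"delta_rot": [0,0,0]}
    - {"gripper": 1,"linear": [0,0,-0.0035],"delta_rot": [0,0,0]}
    - {"gripper": 1,"linear": [0,0,-0.0035],"delta_rot": [0,0,0]}

```text
clock: 13.05
position: [0.6501, -0.087, 0.0942]
ee_rot: [0.0, 0.762, 0.647, 0.0]
contact_force: [-0.6, 0.2, 5.2]
width: 0.0108
gripper_force: 72.2
```

Call:
send_rows:
  increments:
    - {"gripper": 1,"linear": [0,0,-0.0005],"delta_rot": [0,0,0]}
    - {"gripper": 1,"linear": [0,0,-0.001],"delta_rot": [0,0,0]}
    - {"gripper": 1,"linear": [0,0,-0.0015],"delta_rot": [0,0,0]}
    - {"gripper": 1,"linear": [0,0,-0.0015],"delta_rot": [0,0,0]}
    - {"gripper": 1,"linear": [0,0,-0.0015],"delta_rot": [0,0,0]}

```text
clock: 13.55
position: [0.6502, -0.087, 0.094]
ee_rot: [0.001, 0.762, 0.647, 0.0]
contact_force: [-2.1, -0.4, 10.6]
width: 0.0108
gripper_force: 73.3
```

Force is now past the spring's 6 N and travel has stopped, so the holder is on the floor. I add a little firmness, then verify numerically.

Call:
send_rows:
  increments:
    - {"gripper": 1,"linear": [0,0,-0.0005],"delta_rot": [0,0,0]}
    - {"gripper": 1,"linear": [0,0,-0.001],"delta_rot": [0,0,0]}
    - {"gripper": 1,"linear": [0,0,-0.001],"delta_rot": [0,0,0]}
    - {"gripper": 1,"linear": [0,0,-0.001],"delta_rot": [0,0,0]}
    - {"gripper": 1,"linear": [0,0,-0.001],"delta_rot": [0,0,0]}
    - {"gripper": 1,"linear": [0,0,-0.001],"delta_rot": [0,0,0]}
    - {"gripper": 1,"linear": [0,0,-0.001],"delta_rot": [0,0,0]}

```text
clock: 14.25
position: [0.6502, -0.087, 0.094]
ee_rot: [0.001, 0.762, 0.647, 0.001]
contact_force: [-3.7, 0.1, 15.2]
width: 0.0109
gripper_force: 73.9
```

```bash
python3 - <<'E'
from h import *
import pickle
s=get_state();p=s['position'];print(p,s['contact_force'],s['gripper_force'],s['clock'])
o=pickle.load(open('o.pkl','rb'))
for n in('top','side'):
    im,K,M=cam(n);d=cv2.absdiff(im,o[n][0]).max(2)
    for nm,q in(('petri',(.765,-.012,.09)),('timer',(.765,-.098,.1)),('vial',(.735,-.175,.1)),('pin',(.6265,-.179,.1))):
        u,v=proj(K,M,q).astype(int);print(n,nm,(u,v),d[v-7:v+8,u-7:u+8].mean().round(1), im[v,u])
    if n=='side': a=im
im,K,M=cam('wrist');b=cv2.resize(im,(400,250));c=cv2.resize(a[180:340,240:420],(400,356))
z=np.zeros((356,800,3),np.uint8);z[:250,:400]=b;z[:,400:]=c;cv2.imwrite('pics/end.png',z)
E
```

```text
[ 0.65023767 -0.08695457  0.09401055] [-3.6793352   0.06980024 15.19053727] 73.9226245880127 14.25
top petri (np.int64(336), np.int64(115)) 10.5 [175 189 192]
top timer (np.int64(379), np.int64(114)) 70.0 [127 149 159]
top vial (np.int64(417), np.int64(128)) 31.6 [137 162 170]
top pin (np.int64(420), np.int64(182)) 78.1 [ 12  16 130]
side petri (np.int64(389), np.int64(243)) 16.7 [110 114 114]
side timer (np.int64(378), np.int64(277)) 17.3 [222 229 231]
side vial (np.int64(351), np.int64(308)) 18.6 [206 217 219]
side pin (np.int64(295), np.int64(290)) 85.7 [ 63  68 228]
```

View pics/end.png

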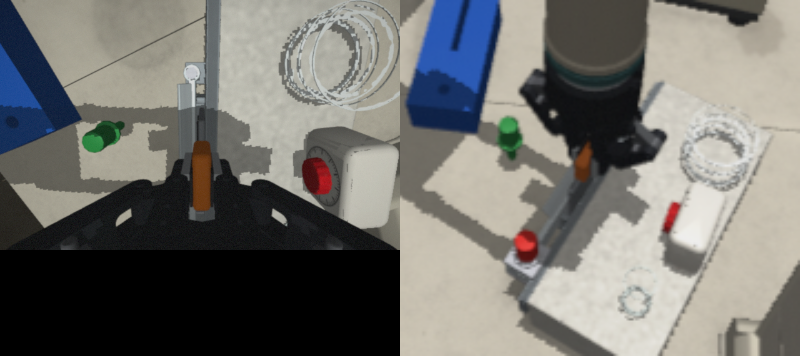

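The holder sits in the channel behind the closed lip (tab at (203,175) left). The pin is seated on the fork (525,245 right), and the petri dishes, timer and vial are where they were. Handing in.

```bash
python3 -c "from rig import sign_off;print(sign_off())"
```

```text
the job is handed in; nothing more can be done
None
```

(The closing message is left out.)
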